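# Load the cup steriliser

## Task

The washed tasting cups are draining upside down on the rubber mat. Pull the steriliser's catch right out to its stop so that the hood springs open, stand every cup, still upside down, flat on the rack inside, then press the hood down by its front lip until the catch snaps home over it, and push the start button fully in. Leave the beaker and the other things on the table where they are.

Things in the scene. Friction and masses are not known exactly. Their poses are not given: they have to be found in the camera images.
- steriliser: Bench-top cup steriliser, fixed, 264 mm deep (x), 324 mm wide (y). Origin: centre of its footprint on the table; x points away from the operator to the hinged back, y left, z up. Front 92 mm: console with flat top 62 mm high, catch in its middle, start button on the right. Behind it the tray with wire rack, under a clear hood 56 mm high above the hinge line.
- rack (a point): Centre of the tray's flat wire rack, on its surface, 48 mm above the table and 38 mm behind the steriliser's origin. The rack measures 148 mm (x) by 312 mm (y) inside the tray's rim, which is 4 mm thick and rises 18 mm above the rack. It takes six cups, two rows of three.
- hood (a joint): Hood angle, rad: 0 shut, 1.75 wide open (stop). A spring pushes it open: freed by the catch it swings up by itself in about 2 s and stays. To shut it bring its lip over and press down: 2 to 4 N at the lip, 8 N over the last 15 mm, where the lip rides down the catch's sloping nose and pushes it back until the nose snaps over the lip. Held by the catch it reads about 0.007.
- hood_hinge (a point): Point on the hood's hinge line (along the steriliser's y), middle of the back, 62 mm above the table, 120 mm behind the steriliser's origin.
- hood_lip (a point): Point on the upper face of the hood's steel front lip, in its middle, 178 mm from the hinge line and, shut, 7.5 mm above it. The lip is 300 mm wide, 6 mm thick, 163 to 191 mm from the hinge line, in front of the hood's front wall. Shut, the catch's nose covers its middle 24 mm. With the hood wide open it stands on edge at the top, 235 mm above the table, this face away from the operator.
- catch (a joint): Position of the catch, m: 0 home with its nose over the lip (a spring holds it there), 0.018 at its stop, pulled towards the operator (steriliser -x). Needs about 2 N to start, 5 N at the stop. The hood is freed over the last 4 mm. Let go, it springs home. Its nose, between knob and hood, is 24 mm wide and slopes up to 31 mm above the console.
- catch_knob (a point): Middle of the catch's black ribbed knob: an upright block 22 mm (along the travel) by 16 mm wide, its top 13 mm above this point; the 24 mm wide steel slide plate begins 21 mm below this point. It is 95 mm in front of the steriliser's origin and 92 mm above the table when home.
- start (a joint): Travel of the start button, m: 0 up, 0.006 fully down; it switches by 4.5 mm; about 5 N fully down; springs back up.
- start_top (a point): Centre of the top of the round black start button (26 mm across, in a steel collar 42 mm across), on the console 95 mm in front of and 85 mm to the right of the steriliser's origin; faces up, 84 mm above the table.
- mat: Black rubber draining mat, fixed, 260 mm (x) by 330 mm (y), 5 mm thick, on which the washed cups stand in two loose rows. Origin: centre of its underside.
- cup0: White handleless ceramic tasting cup standing upside down: 60 mm across, 60 mm tall, straight-sided from the table up to 45 mm, then rounding in to a 40 mm foot ring on top; about 170 g. Origin: centre of its mouth rim, which is its underside as it stands; z up through the foot. Absent in some runs.
- cup1: White handleless ceramic tasting cup standing upside down: 60 mm across, 60 mm tall, straight-sided from the table up to 45 mm, then rounding in to a 40 mm foot ring on top; about 170 g. Origin: centre of its mouth rim, which is its underside as it stands; z up through the foot. Absent in some runs.
- cup2: White handleless ceramic tasting cup standing upside down: 60 mm across, 60 mm tall, straight-sided from the table up to 45 mm, then rounding in to a 40 mm foot ring on top; about 170 g. Origin: centre of its mouth rim, which is its underside as it stands; z up through the foot. Absent in some runs.
- cup3: White handleless ceramic tasting cup standing upside down: 60 mm across, 60 mm tall, straight-sided from the table up to 45 mm, then rounding in to a 40 mm foot ring on top; about 170 g. Origin: centre of its mouth rim, which is its underside as it stands; z up through the foot. Absent in some runs.
- cup4: White handleless ceramic tasting cup standing upside down: 60 mm across, 60 mm tall, straight-sided from the table up to 45 mm, then rounding in to a 40 mm foot ring on top; about 170 g. Origin: centre of its mouth rim, which is its underside as it stands; z up through the foot. Absent in some runs.
- beaker: Small plain steel rinse beaker, 68 mm across, 70 mm tall, open at the top, standing among the cups on the mat. Not to be loaded. Origin: centre of its underside.
- paper_cup: Tall white takeaway cup with a blue band, 82 mm across, 116 mm tall, at the side. Bystander. Origin: centre of its underside.
- tamper: Steel coffee tamper with wooden handle, 58 mm across, 70 mm tall, at the right side. Bystander. Origin: centre of its underside.
Things that resemble listed ones, but are neither listed nor needed, are in the scene too. Leave any blue or pink look-alike of the cup2 alone.

How it is judged:
By the outcome, as a careful person would: the job done as asked, in the order asked, and still so for the second after the job is handed in, with the robot touching nothing.
Of cup0, cup1, cup2, cup3, cup4 only 3 to 5 are there at a start; the rules pass over those that are not, and their reading is None.
At some moment in a run one of cup0, cup1, cup2, cup3, cup4 may be knocked a few centimetres aside while the robot is not near it.
It also fails if it takes over 210 s, if anything falls off the work surface, if the arm or the gripper's body presses on something with over 40 N, if the wrist force passes 120 N, or if a joint passes its speed limit or range.

## Robot

A 6-joint arm with a two-finger parallel gripper is mounted at the origin on the work surface. World frame = base frame: x ahead of the robot, y to its left, z up, the work surface at z = 0. Lengths are in m, angles in degrees, forces in N, time in s.
With the tool pointing down it reaches from about 0.3 to 0.75 m from the base axis. Payload 8.5 kg.
Tool frame: the origin (TCP) lies midway between the tips of the shut fingers; the grasp point (between the pads) lies 19 mm behind it; z points along the fingers, y is the line along which they close (so a half turn about z gives the same grasp; the last joint's range is limited). The gripper opens to 85 mm and grips with 20 to 120 N. Pads are 22 mm wide; open, the fingers measure 114 mm over their backs; the gripper's body (76 mm by 85 mm) begins 54 mm behind the grasp point. The pads swing forward as they close: fully open they stand 13 mm farther back than shut.
Start: joints at [-81.95, 21.807, 74.336, -0, 83.858, -12.336], TCP at [0.192, -0.516, 0.231] pointing down, gripper open.
Joint ranges: [-178.18, 178.18], [-50.72, 133.34], [12.68, 142.11], [-81.47, 261.47], [9.98, 163.14], [-165.26, 165.26]. Speed limits (degrees/s): [136.94, 136.94, 180, 180, 180, 180].

## Interface

Orientations are given as a 3x3 rotation matrix whose columns are the frame's x, y, z axes.
In Python, from rig import observe, optics, order, spotter gives the robot as it stands.
- The arm moves only by the tool move_arm, never from a script. Its argument "series" is text: rows parted by semicolons, each of 5 numbers parted by spaces: the shift along the tool's x, y, z in cm, then the turn about the tool's z in degrees, then the opening, from -1 (shut) to 1 (fully open). A call has 1 to 8 rows; each row is the pose to reach, as a shift and turn from the pose commanded when the call began, along the tool's axes at that moment; what a row does not reach only later rows make up. A row lasts 1/8 s, in which the tool goes at most 62.5 mm and 10.7 degrees, less where a joint would pass 70% of its speed; a pose out of reach is approached as far as the arm can. A call with a gripper value outside its range is refused whole. The fingers move at their own pace and stop on an object; "force" is the grip in N (left out, the last holds). Time passes only in rows, so rows that repeat a pose let the fingers close. It gives the time, the measured TCP pose, the force, the opening and the grip force at its end, in the units of the state.
- observe(): the state, without advancing time (a new reading comes with each control period).
- optics.get_image(name): name is "scene" or "side" or "wrist"; returns a dict with "pixels" (480x640x3 uint8, blue, green, red), "camera_matrix" (3x3 intrinsics, pixels), "rvec" (rotation vector, rad) and "tvec" (3), from world to camera coordinates, as OpenCV has them. Camera axes: x right, y down, z forward; pixel columns grow to the right and rows downward; lengths in m; the calibration is good to about 2 mm. A picture is of the moment at which its call begins. There is no depth.
- order.close_job(): hands the job in; it is judged then, once.
Trained networks look in the newest picture that a camera, given by its name, has taken for a name from the list of things; names that differ only in an ending like _2 or _b are one class to them, and where a whole thing is asked for, a point or a joint stands for the part that bears it (a point fixed in the world has none). Each returns a list of dicts, best first, with "score" (0 to 1); they miss things now and then, are a little off and sometimes report something else, mostly with a low value. They report only what shows in the picture. A call takes as long as a camera call. They do not tell look-alikes from the thing itself.
- spotter.find_in(thing, camera): "point" ([x, y, z] in m, in world coordinates, good to about 4 mm: the middle of the surface that is visible of it).
- spotter.cut_out(thing, camera): "pixels" (480x640 bool, what is visible of it).
- spotter.mark_of(thing, camera): "point" ([x, y, z] in m, in world coordinates, good to about 4 mm: a listed point, or the origin of a listed thing).
The state is a dict: "time_s": time; "q": joint angles; "qvel": joint speeds; "joint_efforts": joint torques, N m; "position": TCP position; "tool_rot": TCP orientation; "ft_force": force on the tool from outside, world axes, zero at the start; "wrist_torque": the same for the moment, N m; "grip_width": finger opening in m; "gripper_force": force on a finger pad.
Only numpy, scipy, OpenCV 4.12 (cv2) and the standard library are available. Lean on these libraries where they do the work, as an engineer would, in place of code of your own. Each camera call takes 0.05 s, during which the arm holds its last target. There are 200 camera calls.

## Working session

There is one attempt and no reset: what is moved stays moved. The work goes in short steps, Python scripts to look and compute and a tool call to move; the robot and the scene stay as the last step left them, time stands still between calls to the robot, and variables do not carry over. Pictures are saved under pics/ and viewed, at most 14 in all, crops included, and the job is handed in when it is done.

Besides the shell and the picture viewer there is one more tool, called after "Emit:" by a JSON object that holds its "api" and its "payload". move_arm: Moves the arm, as the interface text tells. Its arguments: {"type":"object","properties":{"series":{"type":"string"},"force":{"type":"number"}},"required":["series"]}

```bash
ls; mkdir -p pics; python3 - <<'E'
from rig import observe, optics, order, spotter
import cv2
s=observe();print(s)
for c in("scene","side"):
    i=optics.get_image(c);cv2.imwrite(f"pics/{c}0.png",i["pixels"])
    for t in("steriliser","rack","hood_hinge","hood_lip","catch_knob","start_top","mat","cup0","beaker","paper_cup","tamper"):
        print(c,t,[([round(float(v),4) for v in d["point"]],round(float(d["score"]),2)) for d in spotter.mark_of(t,c)])
E
```

```text
pics
{'time_s': 0.0, 'q': array([-8.19493225e+01,  2.18428200e+01,  7.43845197e+01, -4.52911717e-05,
        8.38570894e+01, -1.23352940e+01]), 'qvel': array([-0.01143206, -0.00596903, -0.02465887, -0.00727187, -0.02218178,
       -0.02384871]), 'joint_efforts': array([-1.78171333e-03, -4.48466349e+01, -2.31279945e+01, -2.21172613e-04,
        4.87877405e-03,  1.91704679e-06]), 'position': array([ 0.19154976, -0.51526391,  0.230696  ]), 'tool_rot': array([[ 9.37367310e-01,  3.48342479e-01, -2.07149650e-04],
       [ 3.48342399e-01, -9.37366228e-01,  1.45893415e-03],
       [ 3.14033653e-04, -1.43971619e-03, -9.99998914e-01]]), 'ft_force': array([ 0.02019375,  1.14702162, -0.11239825]), 'wrist_torque': array([-0.00822951, -0.01430007,  0.01192927]), 'gripper_force': 0.0, 'grip_width': 0.08529973143330655}
scene steriliser [([0.5221, -0.2072, -0.002], 0.9)]
scene rack []
scene hood_hinge [([0.6496, -0.1969, 0.061], 0.88)]
scene hood_lip []
scene catch_knob []
scene start_top [([0.4327, -0.3033, 0.0889], 0.41), ([0.523, -0.2087, -0.0031], 0.19)]
scene mat [([0.5304, 0.2328, 0.0024], 0.8
[... 472 characters left out ...]
steriliser [([0.5242, -0.2099, 0.0003], 0.74)]
side rack []
side hood_hinge []
side hood_lip [([0.466, -0.212, 0.0766], 0.97)]
side catch_knob [([0.4281, -0.2175, 0.0925], 0.68)]
side start_top [([0.4368, -0.2987, 0.0812], 0.58), ([0.5229, 0.5448, 0.0004], 0.56)]
side mat [([0.5363, 0.2309, -0.0024], 0.72)]
side cup0 [([0.3196, 0.2546, -0.0038], 0.93), ([0.493, 0.1237, 0.0061], 0.91), ([0.4721, 0.2313, 0.006], 0.87), ([0.324, 0.348, 0.0007], 0.81), ([0.6065, 0.1276, 0.0031], 0.73), ([0.4635, 0.3343, 0.0057], 0.61), ([0.2226, 0.3113, 0.0018], 0.55)]
side beaker [([0.5919, 0.2316, 0.0032], 0.94)]
side paper_cup [([0.5282, 0.5435, 0.0001], 0.67)]
side tamper [([0.5613, -0.4769, -0.0016], 0.46)]
```

View pics/scene0.png

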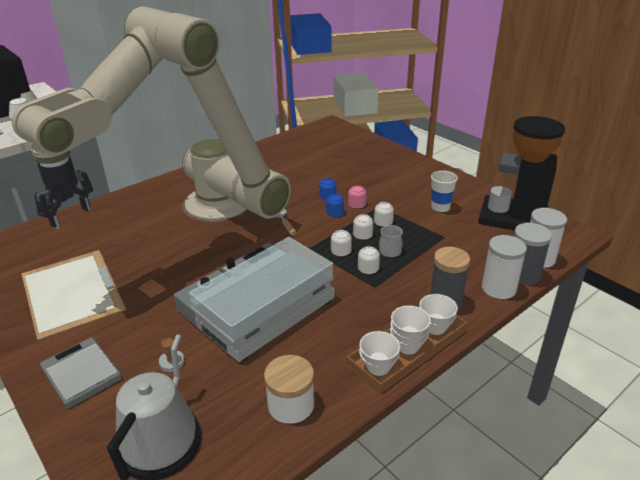

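View pics/side0.png

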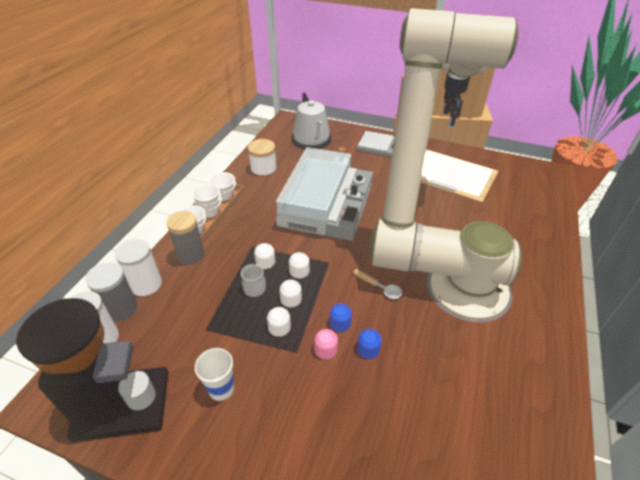

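The pictures show four white cups upside down on the mat: scene pixels (341,243), (363,226), (384,213) and (369,260). The steel beaker is at (391,240). The blue and pink look-alikes are off the mat. The steriliser is shut, with its console facing the robot.

```bash
cat > h.py <<'E'
from rig import observe, optics, order, spotter
import numpy as np, cv2
def go(x,y,z,yaw=None):
    """shift in tool axes (cm) and turn (deg) to a world pose"""
    s=observe();R=s["tool_rot"];d=R.T@(np.array([x,y,z])-s["position"])*100
    cur=np.degrees(np.arctan2(R[1,0],R[0,0]))
    print("go",d.round(2),"turn",0 if yaw is None else round(cur-yaw,2),"yaw",round(cur,2),"pos",s["position"].round(4),"t",s["time_s"])
def marks(names,cams):
    for c in cams:
        optics.get_image(c)
        for t in names: print(c,t,[(np.round(d["point"],4).tolist(),round(float(d["score"]),2)) for d in spotter.mark_of(t,c)])
def snap(c,n):
    i=optics.get_image(c);cv2.imwrite(f"pics/{n}.png",i["pixels"]);return i
def st(x,y,z,o=(0.523,-0.2085),yaw=5.):
    a=np.radians(yaw);return np.array([o[0]+np.cos(a)*x-np.sin(a)*y,o[1]+np.sin(a)*x+np.cos(a)*y,z])
def proj(i,P):
    return cv2.projectPoints(np.array(P,float).reshape(-1,3),i["rvec"],i["tvec"],i["camera_matrix"],None)[0].reshape(-1,2)
E
python3 - <<'E'
from h import *
go(0.40,-0.225,0.26,5)
E
```

```text
go [ 29.66 -19.97  -2.87] turn 15.38 yaw 20.38 pos [ 0.1916 -0.5155  0.2313] t 1.2
```

Emit:
{"api": "move_arm", "payload": {"series": "5 -3.3 -2.9 7.7 0;10 -6.6 -2.9 15.4 0;15 -10 -2.9 15.4 0;20 -13.3 -2.9 15.4 0;25 -16.7 -2.9 15.4 0;29.7 -20 -2.9 15.4 0;29.7 -20 -2.9 15.4 0;29.7 -20 -2.9 15.4 0"}}

```text
time_s: 2.2
position: [0.4002, -0.2248, 0.2604]
tool_rot: [[0.996, 0.087, -0.0], [0.087, -0.996, -0.0], [-0.0, 0.0, -1.0]]
ft_force: [-0.7, -0.0, -0.1]
grip_width: 0.0424
gripper_force: 0.0
```

```bash
python3 - <<'E'
from h import *
go(*st(-.095,0,.2),5)
i=snap("wrist","w1")
marks(("steriliser","hood_hinge","hood_lip","catch_knob","start_top"),("wrist","side","scene"))
for k,p in dict(knob=st(-.095,0,.105),start=st(-.095,-.085,.084),fl=st(-.132,.162,.062),fr=st(-.132,-.162,.062)).items(): print(k,proj(i,p).round(0))
E
```

```text
go [ 2.87 -0.56  6.03] turn 0.01 yaw 5.01 pos [ 0.4002 -0.2248  0.2604] t 2.2
wrist steriliser [([0.5236, -0.2102, -0.0001], 0.71), ([0.43, -0.2167, 0.092], 0.36)]
wrist hood_hinge []
wrist hood_lip [([0.469, -0.2098, 0.073], 0.84)]
wrist catch_knob [([0.4323, -0.2143, 0.0907], 0.68)]
wrist start_top [([0.4408, -0.3002, 0.0846], 0.58)]
side steriliser [([0.5201, -0.2113, -0.0003], 0.92), ([0.4256, -0.2178, 0.0936], 0.65)]
side hood_hinge []
side hood_lip [([0.4638, -0.2115, 0.0743], 0.55)]
side catch_knob [([0.4278, -0.2204, 0.0905], 0.61)]
side start_top [([0.4371, -0.2997, 0.0791], 0.55)]
scene steriliser [([0.5233, -0.2082, -0.0025], 0.63)]
scene hood_hinge [([0.6495, -0.2026, 0.0587], 0.91)]
scene hood_lip [([0.6514, -0.1991, 0.0621], 0.18)]
scene catch_knob [([0.4292, -0.2132, 0.0925], 0.56)]
scene start_top [([0.4337, -0.3034, 0.0861], 0.47)]
knob [[313. 188.]]
start [[405. 184.]]
fl [[155. 217.]]
fr [[473. 217.]]
```

View pics/w1.png

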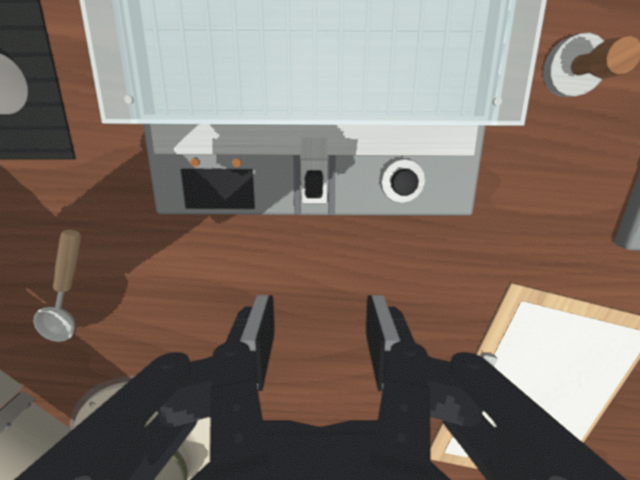

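The wrist picture shows the knob at (314,183), the button at (404,181) and the console's front edge level at row 214. So the steriliser's yaw is 5°, and its origin is about 2 mm further away than I first estimated.

```bash
sed -i 's/o=(0.523,-0.2085)/o=(0.525,-0.2085)/' h.py; python3 - <<'E'
from h import *
go(*st(-.095,0,.077),5)
E
```

```text
go [ 3.06 -0.52 18.33] turn -0.01 yaw 4.99 pos [ 0.4003 -0.2246  0.2603] t 3.15
```

Emit:
{"api": "move_arm", "payload": {"series": "3.1 -0.5 4 0 0;3.1 -0.5 10 0 0;3.1 -0.5 15 0 0;3.1 -0.5 18.3 0 0;3.1 -0.5 18.3 0 0;3.1 -0.5 18.3 0 -1;3.1 -0.5 18.3 0 -1;3.1 -0.5 18.3 0 -1", "force": 40}}

```text
time_s: 4.15
position: [0.4313, -0.2166, 0.079]
tool_rot: [[0.996, 0.087, 0.002], [0.087, -0.996, -0.001], [0.002, 0.001, -1.0]]
ft_force: [1.1, 5.7, 8.0]
grip_width: 0.0152
gripper_force: 40.8
```

Emit:
{"api": "move_arm", "payload": {"series": "-0.5 0 -0.1 0 -1;-1 0 -0.1 0 -1;-1.5 0 -0.1 0 -1;-1.9 0 -0.1 0 -1;-2.1 0 -0.1 0 -1;-2.1 0 -0.1 0 -1;-2.1 0 -0.1 0 -1;-2.1 0 -0.1 0 -1"}}

```text
time_s: 5.15
position: [0.413, -0.2183, 0.0791]
tool_rot: [[0.996, 0.085, 0.008], [0.085, -0.996, 0.0], [0.008, 0.001, -1.0]]
ft_force: [21.4, 10.6, -8.2]
grip_width: 0.015
gripper_force: 39.6
```

Emit:
{"api": "move_arm", "payload": {"series": "0 0 0 0 -1;0 0 0 0 -1;0 0 0 0 -1;0 0 0 0 -1;0 0 0 0 -1;0 0 0 0 -1;0 0 0 0 -1;0 0 0 0 -1"}}

```text
time_s: 6.15
position: [0.413, -0.2183, 0.0791]
tool_rot: [[0.996, 0.086, 0.008], [0.086, -0.996, -0.0], [0.008, 0.001, -1.0]]
ft_force: [20.9, 10.9, -8.9]
grip_width: 0.0154
gripper_force: 39.6
```

```bash
python3 - <<'E'
from h import *
snap("scene","s2"); marks(("hood_lip","catch_knob"),("side","wrist","scene"))
E
```

```text
side hood_lip [([0.6807, -0.1932, 0.238], 0.58)]
side catch_knob [([0.4094, -0.2217, 0.0903], 0.59)]
wrist hood_lip []
wrist catch_knob []
scene hood_lip [([0.684, -0.1955, 0.2386], 0.79)]
scene catch_knob [([0.4091, -0.2145, 0.0911], 0.73), ([0.4738, 0.2289, 0.0048], 0.57)]
```

View pics/s2.png

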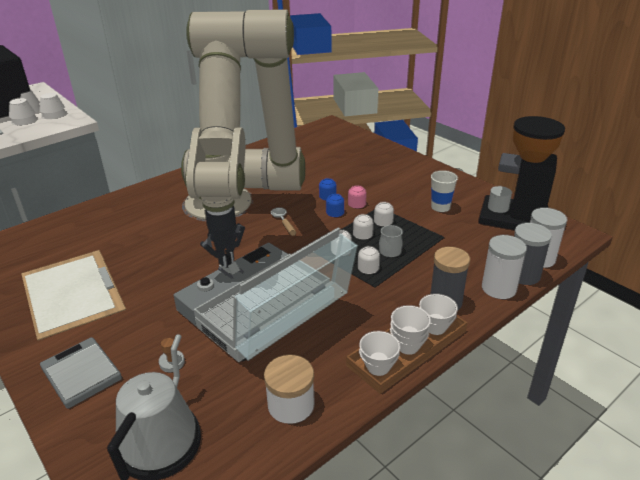

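The hood is wide open, with the lip at (0.682,-0.194,0.238). I'll release the knob, lift, and measure the cups.

Emit:
{"api": "move_arm", "payload": {"series": "0.3 0 0 0 -1;0.3 0 0 0 0;0.3 0 0 0 0;0.3 0 -3 0 0;0.3 0 -8 0 0;0.3 0 -13 0 1;0.3 0 -13 0 1;0.3 0 -13 0 1"}}

```text
time_s: 7.65
position: [0.4123, -0.2184, 0.2078]
tool_rot: [[0.996, 0.087, -0.001], [0.087, -0.996, 0.0], [-0.001, -0.0, -1.0]]
ft_force: [-0.4, -0.5, -0.3]
grip_width: 0.0855
gripper_force: 0.0
```

```bash
python3 - <<'E'
from h import *
marks(("cup0","beaker","catch_knob"),("side","scene"))
go(.607,.125,.19,5); go(.492,.122,.19,5)
E
```

```text
side cup0 [([0.4917, 0.1234, 0.0045], 0.94), ([0.463, 0.3311, 0.0052], 0.92), ([0.4703, 0.2303, 0.0077], 0.81), ([0.6067, 0.1257, 0.0055], 0.78), ([0.2191, 0.3091, -0.002], 0.75), ([0.5614, -0.4781, 0.0004], 0.72), ([0.3178, 0.2571, -0.0037], 0.69), ([0.4368, -0.2997, 0.0833], 0.4)]
side beaker [([0.5907, 0.2338, 0.0066], 0.95)]
side catch_knob [([0.6446, -0.1998, 0.0615], 0.57), ([0.4289, -0.2212, 0.0927], 0.52), ([0.5629, -0.4759, -0.0033], 0.44)]
scene cup0 [([0.3152, 0.2559, 0.0031], 0.88), ([0.4702, 0.2288, 0.0086], 0.8), ([0.4618, 0.3302, 0.0064], 0.79), ([0.3207, 0.3478, 0.0014], 0.69), ([0.6073, 0.1241, 0.0055], 0.6), ([0.2199, 0.3058, -0.0022], 0.54), ([0.5241, 0.5419, -0.002], 0.52), ([0.4274, -0.2137, 0.0913], 0.25)]
scene beaker [([0.5886, 0.2297, 0.0041], 0.63)]
scene catch_knob [([0.4288, -0.2111, 0.0926], 0.69)]
go [ 22.34 -32.52   1.8 ] turn -0.01 yaw 4.99 pos [ 0.4127 -0.2184  0.2079] t 8.05
go [ 10.86 -33.23   1.81] turn -0.01 yaw 4.99 pos [ 0.4127 -0.2184  0.2079] t 8.05
```

Emit:
{"api": "move_arm", "payload": {"series": "1 -6 0 0 1;3 -12 0 0 1;7 -17 0 0 1;12 -21 1 0 1;16 -25 1.8 0 1;20 -29 1.8 0 1;22.3 -32.5 1.8 0 1;22.3 -32.5 1.8 0 1"}}

```text
time_s: 9.05
position: [0.6073, 0.127, 0.1893]
tool_rot: [[0.996, 0.09, -0.001], [0.09, -0.996, 0.0], [-0.001, -0.0, -1.0]]
ft_force: [0.1, -0.4, -0.4]
grip_width: 0.0855
gripper_force: 0.0
```

```bash
python3 - <<'E'
from h import *
snap("wrist","w3");marks(("cup0",),("wrist",))
go(.607,.125,.017,5)
E
```

```text
wrist cup0 [([0.4712, 0.2299, 0.0087], 0.94), ([0.6067, 0.1229, 0.0063], 0.76), ([0.4946, 0.1218, 0.0063], 0.69), ([0.4804, 0.3526, 0.0037], 0.59)]
go [ 0.07 -0.09 17.32] turn -0.03 yaw 4.97 pos [0.6064 0.1241 0.1902] t 9.2
```

View pics/w3.png

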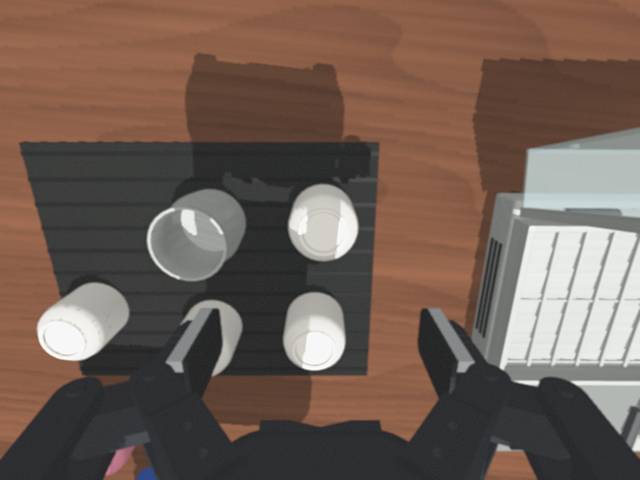

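The wrist view shows the target cup at (323,222) and the beaker at (197,235). The far-left cup at (83,320) seems to have shifted, so I'll re-measure it later.

Emit:
{"api": "move_arm", "payload": {"series": "0.1 0 5 0 1;0.1 0 10 0 1;0.1 0 14 0 1;0.1 0 17.3 0 1;0.1 0 17.3 0 1;0.1 0 17.3 0 -0.2;0.1 0 17.3 0 -0.2;0.1 0 17.3 0 -0.2", "force": 35}}

```text
time_s: 10.2
position: [0.6087, 0.1244, 0.0195]
tool_rot: [[0.996, 0.087, 0.004], [0.087, -0.996, -0.0], [0.004, 0.001, -1.0]]
ft_force: [-1.1, -2.4, 6.6]
grip_width: 0.0593
gripper_force: 38.0
```

```bash
python3 - <<'E'
from h import *
print(observe()["grip_width"],observe()["gripper_force"])
go(.607,.125,.15); go(*st(.072,-.1,.19),5);go(*st(.072,-.1,.063),5)
E
```

```text
0.05932670936363385 38.00127809518017
go [ -0.12  -0.06 -13.05] turn 0 yaw 4.98 pos [0.6087 0.1244 0.0195] t 10.2
go [ -3.96  42.45 -17.04] turn -0.02 yaw 4.98 pos [0.6087 0.1244 0.0195] t 10.2
go [-4.01 42.44 -4.34] turn -0.02 yaw 4.98 pos [0.6087 0.1244 0.0195] t 10.2
```

Emit:
{"api": "move_arm", "payload": {"series": "0 0 -3 0 -0.2;0 0 -8 0 -0.2;0 0 -13 0 -0.2;-2 1 -16.5 0 -0.2;-4 5 -17 0 -0.2;-4 11 -17 0 -0.2;-4 17 -17 0 -0.2;-4 23 -17 0 -0.2"}}

```text
time_s: 11.2
position: [0.5877, -0.1097, 0.1884]
tool_rot: [[0.996, 0.087, 0.001], [0.087, -0.996, -0.0], [0.001, 0.0, -1.0]]
ft_force: [1.6, 0.8, -1.5]
grip_width: 0.0589
gripper_force: 38.6
```

Emit:
{"api": "move_arm", "payload": {"series": "0 6 0 0 -0.2;0 12 0 0 -0.2;0 17 0 0 -0.2;0 19.4 0 0 -0.2;0 19.4 0 0 -0.2;0 19.4 0 0 -0.2"}}

```text
time_s: 11.95
position: [0.6047, -0.3002, 0.1878]
tool_rot: [[0.996, 0.087, 0.0], [0.087, -0.996, 0.0], [0.0, -0.0, -1.0]]
ft_force: [0.0, 0.7, -2.2]
grip_width: 0.0589
gripper_force: 38.6
```

```bash
python3 - <<'E'
from h import *
print(observe()["grip_width"])
i=snap("wrist","w4")
go(*st(.072,-.1,.063),5)
for p in (st(-.036,-.156,.048),st(.112,-.156,.048),st(-.036,.156,.048),st(.112,.156,.048),st(.072,-.1,.048)): print(proj(i,p).round(0))
E
```

```text
0.058901853788042406
go [ 0.05  0.2  12.49] turn 0.05 yaw 5.05 pos [ 0.6048 -0.2999  0.1879] t 12.0
[[380. 334.]]
[[390. 177.]]
[[ 52. 334.]]
[[  6. 177.]]
[[321. 225.]]
```

View pics/w4.png

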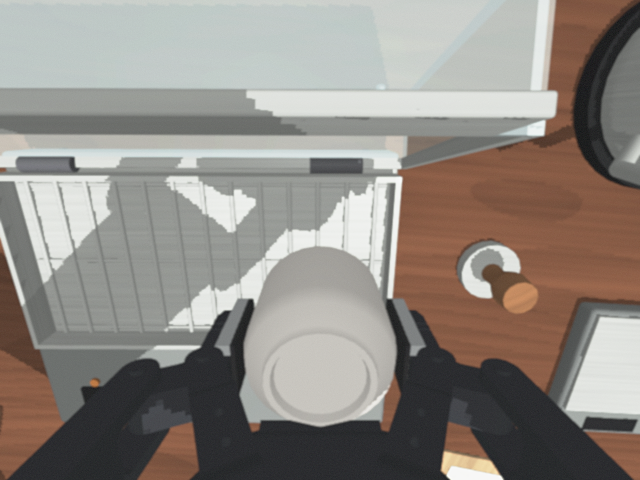

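The cup is held squarely, and the rack corners at (388,180) and (42,333) agree with my model. I'll place it at y≈-95 mm in the steriliser frame.

Emit:
{"api": "move_arm", "payload": {"series": "0 -0.3 4 0 -0.2;0 -0.3 8 0 -0.2;0 -0.3 10.5 0 -0.2;0 -0.3 11.7 0 -0.2;0 -0.3 12.2 0 -0.2;0 -0.3 12.5 0 -0.2;0 -0.3 12.5 0 -0.2"}}

```text
time_s: 12.88
position: [0.6047, -0.2982, 0.063]
tool_rot: [[0.996, 0.087, 0.001], [0.087, -0.996, -0.001], [0.001, 0.001, -1.0]]
ft_force: [0.2, 0.2, -1.4]
grip_width: 0.0593
gripper_force: 38.6
```

Emit:
{"api": "move_arm", "payload": {"series": "0 0 0.2 0 -0.2;0 0 0.3 0 -0.2;0 0 0.3 0 -0.2"}}

```text
time_s: 13.25
position: [0.6048, -0.2984, 0.0625]
tool_rot: [[0.996, 0.087, 0.002], [0.087, -0.996, -0.002], [0.002, 0.002, -1.0]]
ft_force: [-5.6, 2.8, 14.9]
grip_width: 0.059
gripper_force: 40.3
```

Emit:
{"api": "move_arm", "payload": {"series": "0 0 -0.2 0 -0.2;0 0 -0.2 0 0.65;0 0 -0.2 0 0.65;0 0 -0.2 0 0.65;0 0 -4 0 0.65;0 0 -9 0 0.65;0 0 -13 0 0.65;-3 -5 -13 0 1"}}

```text
time_s: 14.25
position: [0.5724, -0.2536, 0.1925]
tool_rot: [[0.996, 0.085, 0.008], [0.085, -0.996, -0.006], [0.007, 0.006, -1.0]]
ft_force: [-0.1, 0.7, -0.3]
grip_width: 0.085
gripper_force: 0.0
```

```bash
python3 - <<'E'
from h import *
marks(("cup0","beaker"),("side","scene"))
go(.492,.123,.19,5); go(.4715,.23,.19,5)
E
```

```text
side cup0 [([0.3176, 0.2562, -0.0042], 0.96), ([0.4775, 0.3532, 0.0036], 0.78), ([0.4731, 0.2299, 0.0072], 0.74), ([0.3229, 0.3494, 0.0079], 0.73), ([0.6026, -0.2985, 0.0466], 0.68), ([0.4963, 0.1241, 0.0039], 0.62), ([0.221, 0.3096, -0.0016], 0.57)]
side beaker [([0.5945, 0.2313, 0.0065], 0.61)]
scene cup0 [([0.4724, 0.2271, 0.0091], 0.9), ([0.4825, 0.3502, 0.0031], 0.67), ([0.219, 0.3079, 0.0014], 0.66), ([0.3157, 0.2588, 0.0012], 0.65), ([0.6027, -0.298, 0.0461], 0.62), ([0.3225, 0.3487, 0.003], 0.58)]
scene beaker [([0.6817, -0.1925, 0.2372], 0.65), ([0.4284, -0.2131, 0.0921], 0.46)]
go [ -4.61 -38.02  -0.09] turn -0.03 yaw 4.97 pos [ 0.5709 -0.2517  0.1895] t 14.55
go [ -5.73 -48.85  -0.1 ] turn -0.03 yaw 4.97 pos [ 0.5709 -0.2517  0.1895] t 14.55
```

Cup 1 stands on the rack. One cup was knocked aside to about (0.480,0.352). Next is cup B at (0.493,0.123).

Emit:
{"api": "move_arm", "payload": {"series": "-1 -6 0 0 1;-2 -12 0 0 1;-3 -18 0 0 1;-4 -24 0 0 1;-4.5 -30 0 0 1;-4.5 -35 0 0 1;-4.5 -38 0 0 1;-4.5 -38 0 0 1"}}

```text
time_s: 15.55
position: [0.4933, 0.125, 0.1893]
tool_rot: [[0.996, 0.089, 0.001], [0.089, -0.996, 0.0], [0.001, 0.0, -1.0]]
ft_force: [-0.3, -0.3, 0.4]
grip_width: 0.0855
gripper_force: 0.0
```

```bash
python3 - <<'E'
from h import *
marks(("cup0",),("wrist","side"))
go(.493,.123,.018,5)
E
```

```text
wrist cup0 [([0.4725, 0.2286, 0.0079], 0.84), ([0.4938, 0.121, 0.0099], 0.7), ([0.4813, 0.3494, 0.0021], 0.66)]
side cup0 [([0.474, 0.2293, 0.0079], 0.89), ([0.4776, 0.3564, 0.0061], 0.88), ([0.3231, 0.3478, 0.005], 0.88), ([0.3175, 0.2546, -0.0049], 0.72), ([0.2224, 0.3087, 0.0006], 0.68), ([0.4927, 0.1269, 0.0054], 0.66), ([0.6026, -0.2979, 0.0465], 0.64), ([0.5633, -0.2036, 0.0478], 0.24)]
go [-1.000e-02 -4.000e-02  1.712e+01] turn -0.1 yaw 4.9 pos [0.4931 0.1227 0.1892] t 15.75
```

Emit:
{"api": "move_arm", "payload": {"series": "0 0 5 0 1;0 0 10 0 1;0 0 14 0 1;0 0 17.2 0 1;0 0 17.2 0 1;0 0 17.2 0 -0.2;0 0 17.2 0 -0.2;0 0 17.2 0 -0.2"}}

```text
time_s: 16.75
position: [0.4934, 0.1235, 0.0189]
tool_rot: [[0.996, 0.087, 0.003], [0.087, -0.996, -0.0], [0.003, 0.001, -1.0]]
ft_force: [-0.3, -2.0, 6.7]
grip_width: 0.0588
gripper_force: 38.0
```

Emit:
{"api": "move_arm", "payload": {"series": "0 0 -3 0 -0.2;0 0 -8 0 -0.2;0 0 -13 0 -0.2;1 3 -17 0 -0.2;3 9 -17 0 -0.2;5 15 -17 0 -0.2;6.5 21 -17 0 -0.2;7.3 27 -17 0 -0.2"}}

```text
time_s: 17.75
position: [0.5889, -0.1408, 0.1879]
tool_rot: [[0.996, 0.087, 0.001], [0.087, -0.996, -0.0], [0.001, 0.0, -1.0]]
ft_force: [1.0, 0.7, -1.3]
grip_width: 0.0591
gripper_force: 38.8
```

Emit:
{"api": "move_arm", "payload": {"series": "0.2 6 0 0 -0.2;0.2 6.3 0 0 -0.2;0.2 6.3 0 0 -0.2;0.2 6.3 0 0 -0.2"}}

```text
time_s: 18.25
position: [0.596, -0.2001, 0.1878]
tool_rot: [[0.996, 0.088, 0.0], [0.088, -0.996, 0.0], [0.0, -0.0, -1.0]]
ft_force: [1.0, -0.1, -1.6]
grip_width: 0.0589
gripper_force: 38.8
```

```bash
python3 - <<'E'
from h import *
print(observe()["grip_width"])
go(*st(.072,0,.0625),5)
E
```

```text
0.05894687947036553
go [ 0.05  0.22 12.53] turn 0.08 yaw 5.08 pos [ 0.596  -0.2001  0.1878] t 18.25
```

Emit:
{"api": "move_arm", "payload": {"series": "0 0.2 4 0 -0.2;0 0.2 8 0 -0.2;0 0.2 11 0 -0.2;0 0.2 12.2 0 -0.2;0 0.2 12.6 0 -0.2;0 0.2 12.6 0 -0.2"}}

```text
time_s: 19.0
position: [0.5968, -0.2034, 0.0626]
tool_rot: [[0.996, 0.087, 0.002], [0.087, -0.996, -0.001], [0.002, 0.001, -1.0]]
ft_force: [-0.2, -0.1, -1.8]
grip_width: 0.0589
gripper_force: 38.8
```

Emit:
{"api": "move_arm", "payload": {"series": "0 0 0 0 0.65;0 0 0 0 0.65;0 0 0 0 0.65;0 0 -4 0 0.65;0 0 -9 0 0.65;0 0 -12.9 0 0.65;-4 -5 -12.9 0 1;-8 -10 -12.9 0 1"}}

```text
time_s: 20.0
position: [0.5089, -0.1122, 0.1906]
tool_rot: [[0.996, 0.086, 0.001], [0.086, -0.996, -0.0], [0.001, 0.0, -1.0]]
ft_force: [1.3, 1.2, -0.1]
grip_width: 0.0852
gripper_force: 0.0
```

```bash
python3 - <<'E'
from h import *
marks(("cup0",),("side","scene"))
go(.4725,.229,.19,5)
E
```

```text
side cup0 [([0.3245, 0.348, 0.0021], 0.97), ([0.4824, 0.3519, 0.0042], 0.85), ([0.3182, 0.2555, -0.0017], 0.68), ([0.4733, 0.2286, 0.0071], 0.64), ([0.5998, -0.2015, 0.046], 0.59), ([0.2169, 0.3092, -0.0011], 0.57), ([0.6031, -0.2993, 0.0455], 0.55)]
scene cup0 [([0.4739, 0.2299, 0.0075], 0.93), ([0.318, 0.3455, -0.0004], 0.91), ([0.4801, 0.3514, 0.0066], 0.66), ([0.2194, 0.3083, 0.0003], 0.66), ([0.3141, 0.2583, 0.0031], 0.56), ([0.6017, -0.2982, 0.0483], 0.51)]
go [ -0.72 -34.36   0.08] turn 0.03 yaw 5.03 pos [ 0.5098 -0.1127  0.191 ] t 20.2
```

Emit:
{"api": "move_arm", "payload": {"series": "-0.7 -6 0 0 1;-0.7 -12 0 0 1;-0.7 -18 0 0 1;-0.7 -24 0 0 1;-0.7 -30 0 0 1;-0.7 -34.4 0 0 1;-0.7 -34.4 0 0 1;-0.7 -34.4 0 0 1"}}

```text
time_s: 21.2
position: [0.4741, 0.2285, 0.1902]
tool_rot: [[0.996, 0.086, 0.0], [0.086, -0.996, -0.0], [0.0, 0.0, -1.0]]
ft_force: [0.7, -0.5, 0.2]
grip_width: 0.0854
gripper_force: 0.0
```

```bash
python3 - <<'E'
from h import *
marks(("cup0",),("wrist",))
go(.473,.229,.017,5)
E
```

```text
wrist cup0 [([0.2231, 0.3037, 0.0003], 0.76), ([0.485, 0.3517, 0.0022], 0.72), ([0.4742, 0.2297, 0.0059], 0.66), ([0.3166, 0.2571, -0.0037], 0.63)]
go [-0.09 -0.11 17.33] turn -0.11 yaw 4.89 pos [0.4739 0.228  0.1903] t 21.3
```

Emit:
{"api": "move_arm", "payload": {"series": "0 -0.1 5 0 1;0 -0.1 10 0 1;0 -0.1 14 0 1;0 -0.1 17.3 0 1;0 -0.1 17.3 0 1;0 -0.1 17.3 0 -0.2;0 -0.1 17.3 0 -0.2;0 -0.1 17.3 0 -0.2"}}

```text
time_s: 22.3
position: [0.4741, 0.23, 0.0191]
tool_rot: [[0.996, 0.087, 0.004], [0.087, -0.996, 0.0], [0.004, -0.0, -1.0]]
ft_force: [-0.8, -2.9, 7.3]
grip_width: 0.059
gripper_force: 38.1
```

Emit:
{"api": "move_arm", "payload": {"series": "0 0 -3 0 -0.2;0 0 -8 0 -0.2;0 0 -13 0 -0.2;0 3 -17 0 -0.2;1 9 -17 0 -0.2;3 15 -17 0 -0.2;5 21 -17 0 -0.2;7 26 -17 0 -0.2"}}

```text
time_s: 23.3
position: [0.5657, -0.0251, 0.1882]
tool_rot: [[0.996, 0.086, 0.001], [0.086, -0.996, -0.0], [0.001, 0.0, -1.0]]
ft_force: [1.3, 1.0, -1.8]
grip_width: 0.059
gripper_force: 39.1
```

Emit:
{"api": "move_arm", "payload": {"series": "1.5 5 0 0 -0.2;1.5 8.6 0 0 -0.2;1.5 8.6 0 0 -0.2;1.5 8.6 0 0 -0.2"}}

```text
time_s: 23.8
position: [0.5874, -0.1067, 0.1877]
tool_rot: [[0.996, 0.087, 0.0], [0.087, -0.996, 0.0], [0.0, -0.0, -1.0]]
ft_force: [0.1, 1.2, -1.5]
grip_width: 0.0588
gripper_force: 39.1
```

```bash
python3 - <<'E'
from h import *
print(observe()["grip_width"])
go(*st(.072,.095,.0625),5)
E
```

```text
0.058827514406492906
go [ 0.09  0.11 12.52] turn -0.01 yaw 4.99 pos [ 0.5874 -0.1067  0.1877] t 23.8
```

Emit:
{"api": "move_arm", "payload": {"series": "0.1 0.1 4 0 -0.2;0.1 0.1 8 0 -0.2;0.1 0.1 11 0 -0.2;0.1 0.1 12.2 0 -0.2;0.1 0.1 12.6 0 -0.2;0.1 0.1 12.6 0 -0.2"}}

```text
time_s: 24.55
position: [0.5894, -0.1079, 0.0627]
tool_rot: [[0.996, 0.088, 0.002], [0.088, -0.996, -0.001], [0.002, 0.001, -1.0]]
ft_force: [-0.1, -0.0, -2.2]
grip_width: 0.0596
gripper_force: 39.2
```

Emit:
{"api": "move_arm", "payload": {"series": "0 0 0 0 0.65;0 0 0 0 0.65;0 0 0 0 0.65;0 0 -4 0 0.65;0 0 -9 0 0.65;0 0 -12.9 0 0.65;-4 -5 -12.9 0 1;-8 -10 -12.9 0 1"}}

```text
time_s: 25.55
position: [0.5015, -0.017, 0.1906]
tool_rot: [[0.996, 0.086, 0.001], [0.086, -0.996, -0.0], [0.001, 0.0, -1.0]]
ft_force: [-0.2, 0.1, -0.7]
grip_width: 0.0856
gripper_force: 0.0
```

```bash
python3 - <<'E'
from h import *
marks(("cup0",),("side","scene"))
go(.481,.352,.19,5)
E
```

```text
side cup0 [([0.4782, 0.357, 0.0045], 0.93), ([0.2195, 0.3089, -0.0009], 0.86), ([0.5876, -0.108, 0.0526], 0.85), ([0.3236, 0.3483, 0.0028], 0.78), ([0.3176, 0.2565, -0.0024], 0.68), ([0.6013, -0.2975, 0.0436], 0.49), ([0.5963, -0.2005, 0.0467], 0.48)]
scene cup0 [([0.3218, 0.3469, 0.0015], 0.79), ([0.4808, 0.3531, 0.0052], 0.78), ([0.6046, -0.2967, 0.0474], 0.64), ([0.3155, 0.2561, 0.0005], 0.54), ([0.2178, 0.3078, 0.0], 0.54)]
go [  1.12 -36.97   0.07] turn 0.05 yaw 5.05 pos [ 0.5024 -0.0173  0.191 ] t 25.75
```

Emit:
{"api": "move_arm", "payload": {"series": "1.1 -6 0 0 1;1.1 -12 0 0 1;1.1 -18 0 0 1;1.1 -24 0 0 1;1.1 -30 0 0 1;1.1 -35 0 0 1;1.1 -37 0 0 1;1.1 -37 0 0 1"}}

```text
time_s: 26.75
position: [0.482, 0.3521, 0.1898]
tool_rot: [[0.996, 0.088, -0.0], [0.088, -0.996, -0.0], [-0.0, 0.0, -1.0]]
ft_force: [-0.1, -0.8, 1.0]
grip_width: 0.0856
gripper_force: 0.0
```

```bash
python3 - <<'E'
from h import *
marks(("cup0",),("wrist",))
go(.481,.353,.017,5)
E
```

```text
wrist cup0 [([0.224, 0.306, 0.0012], 0.97), ([0.312, 0.2551, -0.0032], 0.95), ([0.4842, 0.3513, 0.0021], 0.92), ([0.3207, 0.3465, -0.0017], 0.81)]
go [-0.09 -0.26 17.31] turn -0.09 yaw 4.91 pos [0.4821 0.3506 0.1901] t 26.85
```

Emit:
{"api": "move_arm", "payload": {"series": "0 -0.1 5 0 1;0 -0.1 10 0 1;0 -0.1 14 0 1;0 -0.1 17.3 0 1;0 -0.1 17.3 0 1;0 -0.1 17.3 0 -0.2;0 -0.1 17.3 0 -0.2;0 -0.1 17.3 0 -0.2"}}

```text
time_s: 27.85
position: [0.4824, 0.3528, 0.0194]
tool_rot: [[0.996, 0.087, 0.004], [0.087, -0.996, 0.001], [0.004, -0.001, -1.0]]
ft_force: [0.2, -2.9, 6.1]
grip_width: 0.0593
gripper_force: 38.0
```

Emit:
{"api": "move_arm", "payload": {"series": "0 0 -3 0 -0.2;0 0 -8 0 -0.2;0 0 -13 0 -0.2;0 3 -17 0 -0.2;0 9 -17 0 -0.2;0 15 -17 0 -0.2;0 21 -17 0 -0.2;0 27 -17 0 -0.2"}}

```text
time_s: 28.85
position: [0.5045, 0.082, 0.1882]
tool_rot: [[0.996, 0.087, 0.002], [0.087, -0.996, 0.0], [0.002, 0.0, -1.0]]
ft_force: [0.6, 0.2, -1.3]
grip_width: 0.0591
gripper_force: 38.8
```

Emit:
{"api": "move_arm", "payload": {"series": "0 6 0 0 -0.2;0 12 0 0 -0.2;0 18 0 0 -0.2;0 23 0 0 -0.2;0 24.4 0 0 -0.2;0 24.4 0 0 -0.2;0 24.4 0 0 -0.2"}}

```text
time_s: 29.72
position: [0.5258, -0.1578, 0.1876]
tool_rot: [[0.996, 0.088, 0.0], [0.088, -0.996, 0.0], [0.0, -0.0, -1.0]]
ft_force: [-0.1, -0.0, -2.0]
grip_width: 0.0593
gripper_force: 38.8
```

```bash
python3 - <<'E'
from h import *
print(observe()["grip_width"])
go(*st(.004,.047,.0625),5)
E
```

```text
0.05928230694218467
go [-0.13  0.35 12.51] turn 0.06 yaw 5.06 pos [ 0.5258 -0.1578  0.1876] t 29.725
```

Emit:
{"api": "move_arm", "payload": {"series": "-0.1 0.3 4 0 -0.2;-0.1 0.3 8 0 -0.2;-0.1 0.3 11 0 -0.2;-0.1 0.3 12.2 0 -0.2;-0.1 0.3 12.6 0 -0.2;-0.1 0.3 12.6 0 -0.2"}}

```text
time_s: 30.48
position: [0.5258, -0.162, 0.0627]
tool_rot: [[0.996, 0.088, 0.002], [0.088, -0.996, -0.001], [0.002, 0.001, -1.0]]
ft_force: [-0.2, -1.0, -2.1]
grip_width: 0.0588
gripper_force: 38.8
```

Emit:
{"api": "move_arm", "payload": {"series": "0 0 0 0 0.65;0 0 0 0 0.65;0 0 0 0 0.65;0 0 -4 0 0.65;0 0 -9 0 0.65;-4 0 -14 0 0.65;-9 0 -18 0 -1;-14 0 -22 0 -1"}}

```text
time_s: 31.48
position: [0.3878, -0.174, 0.2798]
tool_rot: [[0.996, 0.087, 0.0], [0.087, -0.996, -0.001], [0.0, 0.001, -1.0]]
ft_force: [-0.7, -1.3, -0.1]
grip_width: 0.0348
gripper_force: 0.0
```

```bash
python3 - <<'E'
from h import *
i=snap("wrist","w5")
marks(("cup0","hood_lip"),("side","scene","wrist"))
for p in (st(.072,-.095,.048),st(.072,0,.048),st(.072,.095,.048),st(.004,.047,.048)): print(p.round(3))
E
```

```text
side cup0 [([0.5243, -0.1606, 0.048], 0.91), ([0.3152, 0.2578, -0.0037], 0.84), ([0.3243, 0.3479, 0.0038], 0.76), ([0.2187, 0.3083, 0.0018], 0.76), ([0.6029, -0.2967, 0.0471], 0.73), ([0.5981, -0.2025, 0.0457], 0.69), ([0.5866, -0.1115, 0.0505], 0.65)]
side hood_lip [([0.6773, -0.1902, 0.2373], 0.68)]
scene cup0 [([0.3168, 0.2544, 0.0016], 0.81), ([0.2156, 0.3045, 0.0002], 0.75), ([0.6033, -0.2988, 0.0462], 0.64), ([0.3195, 0.3477, -0.0037], 0.61)]
scene hood_lip [([0.6832, -0.1947, 0.238], 0.69)]
wrist cup0 [([0.5252, -0.1598, 0.043], 0.63)]
wrist hood_lip []
[ 0.605 -0.297  0.048]
[ 0.597 -0.202  0.048]
[ 0.588 -0.108  0.048]
[ 0.525 -0.161  0.048]
```

View pics/w5.png

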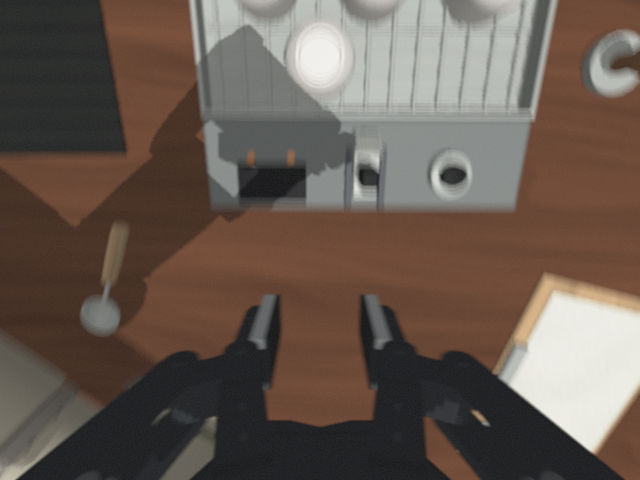

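All four cups stand on the rack: the front cup is at (320,57) and the three rear cups run along the top edge. The mat is empty of cups. Next I'll plan how to close the hood.

```bash
cat > lip.py <<'E'
from h import *
Y=.045
def tip(th,r):
    h=.0075;c,s=np.cos(th),np.sin(th)
    return st(.12-r*c+h*s+.011,Y,.062+r*s+h*c)
E
python3 - <<'E'
from lip import *
i=optics.get_image("wrist");R=cv2.Rodrigues(i["rvec"])[0]
s=observe();print("cam in tool",(s["tool_rot"].T@(-R.T@np.ravel(i["tvec"])-s["position"])).round(3),s["q"].round(1))
go(*st(.18,Y,.30),5); go(*st(.18,Y,.237),5)
p0=st(.18,Y,.237); a=np.radians(5); ex=np.array([np.cos(a),np.sin(a),0])
for th in np.arange(1.75,-.06,-.1):
    p=tip(th,.182+.010*(1.75-th)/1.75); print(round(th,2),p.round(3),"from start: x",round((p-p0)@ex*100,2),"z",round(-(p-p0)[2]*100,2))
E
```

```text
cam in tool [ 0.083  0.    -0.142] [-40.1   7.3  86.8   0.   86.   44.9]
go [31.18  0.13 -2.26] turn 0.03 yaw 5.03 pos [ 0.3896 -0.174   0.2777] t 32.025
go [31.19  0.14  4.04] turn 0.03 yaw 5.03 pos [ 0.3896 -0.174   0.2777] t 32.025
1.75 [ 0.691 -0.149  0.24 ] from start: x -0.92 z -0.27
1.65 [ 0.673 -0.15   0.243] from start: x -2.71 z -0.64
1.55 [ 0.655 -0.152  0.245] from start: x -4.53 z -0.83
1.45 [ 0.637 -0.154  0.245] from start: x -6.37 z -0.83
1.35 [ 0.619 -0.155  0.243] from start: x -8.2 z -0.65
1.25 [ 0.601 -0.157  0.24 ] from start: x -10.02 z -0.28
1.15 [ 0.583 -0.158  0.234] from start: x -11.79 z 0.27
1.05 [ 0.566 -0.16   0.227] from start: x -13.5 z 0.99
0.95 [ 0.55  -0.161  0.218] from start: x -15.14 z 1.89
0.85 [ 0.534 -0.163  0.208] from start: x -16.69 z 2.95
0.75 [ 0.52  -0.164  0.195] from start: x -18.12 z 4.16
0.65 [ 0.507 -0.165  0.182] from start: x -19.44 z 5.51
0.55 [ 0.495 -0.166  0.167] from start: x -20.61 z 6.99
0.45 [ 0.485 -0.167  0.151] from start: x -21.63 z 8.59
0.35 [ 0.476 -0.168  0.134] from start: x -22.49 z 10.28
0.25 [ 0.469 -0.168  0.116] from start: x -23.18 z 12.06
0.15 [ 0.464 -0.169  0.098] from start: x -23.69 z 13.9
0.05 [ 0.461 -0.169  0.079] from start: x -24.01 z 15.79
-0.05 [ 0.46  -0.169  0.06 ] from start: x -24.14 z 17.71
```

Emit:
{"api": "move_arm", "payload": {"series": "3 0 -2.3 0 -1;9 0 -2.3 0 -1;15 0 -2.3 0 -1;21 0.1 -2.3 0 -1;27 0.1 -2.3 0 -1;31.2 0.1 -2.3 0 -1;31.2 0.1 -2.3 0 -1;31.2 0.1 -2.3 0 -1"}}

```text
time_s: 33.02
position: [0.6999, -0.148, 0.301]
tool_rot: [[0.996, 0.087, -0.001], [0.087, -0.996, 0.0], [-0.001, -0.0, -1.0]]
ft_force: [0.4, -0.2, -0.2]
grip_width: -0.0003
gripper_force: 0.0
```

Emit:
{"api": "move_arm", "payload": {"series": "0 0 3 0 -1;0 0 6.1 0 -1;0 0 6.1 0 -1"}}

```text
time_s: 33.4
position: [0.6986, -0.148, 0.2393]
tool_rot: [[0.996, 0.086, -0.004], [0.086, -0.996, 0.001], [-0.004, -0.002, -1.0]]
ft_force: [-0.3, -0.2, 1.0]
grip_width: -0.0002
gripper_force: 0.0
```

```bash
python3 - <<'E'
from lip import *
go(*st(.18,Y,.237),5); snap("side","side6")
marks(("hood_lip",),("side","scene"))
E
```

```text
go [0.18 0.01 0.23] turn -0.05 yaw 4.95 pos [ 0.6986 -0.148   0.2393] t 33.4
side hood_lip [([0.6807, -0.1918, 0.2411], 0.69), ([0.599, -0.2029, 0.0508], 0.63)]
scene hood_lip [([0.6836, -0.1962, 0.2345], 0.69), ([0.6008, -0.2978, 0.0481], 0.26)]
```

View pics/side6.png

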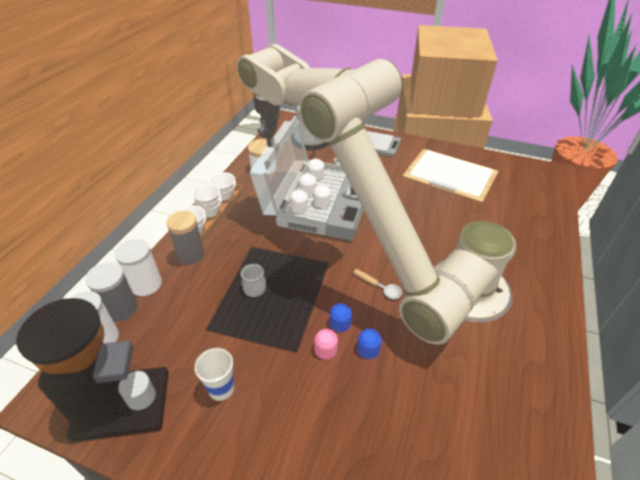

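The picture shows the fingers behind the open hood's lip at (270,135), with all four cups on the rack. I'll swing the hood over now.

Emit:
{"api": "move_arm", "payload": {"series": "-0.9 0 0 0 -1;-2.7 0 -0.3 0 -1;-4.5 0 -0.5 0 -1;-6.4 0 -0.5 0 -1;-8.2 0 -0.3 0 -1;-10 0 0 0 -1;-11.8 0 0.6 0 -1;-13.5 0 1.3 0 -1"}}

```text
time_s: 34.65
position: [0.5652, -0.1597, 0.228]
tool_rot: [[0.996, 0.087, 0.002], [0.087, -0.996, -0.001], [0.002, 0.001, -1.0]]
ft_force: [3.4, -0.2, -1.1]
grip_width: 0.0001
gripper_force: 1.1
```

```bash
python3 - <<'E'
from lip import *
go(*tip(.95,.187),5)
marks(("hood_lip",),("side","scene"))
E
```

```text
go [-1.6   0.01  0.95] turn -0.01 yaw 4.99 pos [ 0.5652 -0.1597  0.228 ] t 34.65
side hood_lip [([0.5607, -0.2048, 0.2201], 0.64)]
scene hood_lip [([0.5634, -0.2043, 0.2204], 0.94), ([0.5341, 0.2336, 0.0014], 0.62)]
```

Emit:
{"api": "move_arm", "payload": {"series": "-1.6 0 0.9 0 -1;-3.2 0 2 0 -1;-4.6 0 3.2 0 -1;-5.9 0 4.5 0 -1;-7.1 0 6 0 -1;-8.1 0 7.6 0 -1;-9 0 9.3 0 -1;-9.7 0 11.1 0 -1"}}

```text
time_s: 35.85
position: [0.47, -0.1685, 0.1167]
tool_rot: [[0.996, 0.087, 0.002], [0.087, -0.996, -0.001], [0.002, 0.001, -1.0]]
ft_force: [2.8, 0.3, 2.4]
grip_width: -0.0001
gripper_force: 1.2
```

```bash
python3 - <<'E'
from lip import *
go(*tip(.0,.192),5)
marks(("hood_lip","catch_knob"),("side","scene","wrist"))
E
```

```text
go [-0.98 -0.04  4.72] turn -0.01 yaw 4.99 pos [ 0.47   -0.1685  0.1167] t 35.85
side hood_lip [([0.4277, -0.2207, 0.0895], 0.26)]
side catch_knob [([0.4291, -0.2193, 0.0908], 0.73)]
scene hood_lip [([0.4745, -0.2133, 0.1153], 0.68)]
scene catch_knob [([0.4286, -0.2117, 0.0906], 0.55)]
wrist hood_lip [([0.4783, -0.2119, 0.1168], 0.56)]
wrist catch_knob [([0.4304, -0.2157, 0.0878], 0.64)]
```

Emit:
{"api": "move_arm", "payload": {"series": "-0.4 0 1.2 0 -1;-0.7 0 2.4 0 -1;-0.9 0 3.4 0 -1;-1 0 4.2 0 -1;-1 0 4.7 0 -1;-1 0 4.9 0 -1;-1 0 4.9 0 -1"}}

```text
time_s: 37.17
position: [0.4588, -0.1691, 0.0675]
tool_rot: [[0.996, 0.087, -0.001], [0.087, -0.996, -0.0], [-0.001, 0.0, -1.0]]
ft_force: [-1.8, 1.4, 10.2]
grip_width: -0.0001
gripper_force: 5.0
```

```bash
python3 - <<'E'
from lip import *
marks(("hood_lip","catch_knob"),("side","scene","wrist"))
print(observe()["ft_force"].round(1))
E
```

```text
side hood_lip [([0.4654, -0.2124, 0.0711], 0.58)]
side catch_knob []
scene hood_lip []
scene catch_knob [([0.4287, -0.211, 0.0917], 0.46)]
wrist hood_lip []
wrist catch_knob [([0.4328, -0.2163, 0.0904], 0.67)]
[-1.6  0.4  9.5]
```

Emit:
{"api": "move_arm", "payload": {"series": "0 0 0.15 0 -1;0 0 0.15 0 -1;0 0 -0.5 0 -1;0 0 -2 0 -1;0 0 -5 0 -1;-1 0 -9 0 -1;-3 0 -12 0 -1;-3 0 -12 0 -1"}}

```text
time_s: 38.62
position: [0.4288, -0.172, 0.1886]
tool_rot: [[0.996, 0.086, 0.002], [0.086, -0.996, -0.002], [0.002, 0.002, -1.0]]
ft_force: [0.3, -0.1, -0.3]
grip_width: -0.0
gripper_force: 0.0
```

```bash
python3 - <<'E'
from lip import *
marks(("hood_lip","catch_knob","start_top"),("side","scene","wrist"))
snap("wrist","w7"); go(*st(-.095,-.085,.12),5)
E
```

```text
side hood_lip [([0.4622, -0.209, 0.0761], 0.61)]
side catch_knob [([0.431, -0.2211, 0.092], 0.64)]
side start_top [([0.4406, -0.3015, 0.0822], 0.52)]
scene hood_lip []
scene catch_knob [([0.4307, -0.2164, 0.0915], 0.49)]
scene start_top [([0.4311, -0.2996, 0.0893], 0.46)]
wrist hood_lip [([0.4704, -0.2133, 0.0707], 0.69)]
wrist catch_knob [([0.4319, -0.2196, 0.0894], 0.67)]
wrist start_top [([0.4384, -0.3011, 0.0826], 0.57)]
go [-0.28 13.01  6.74] turn -0.01 yaw 4.99 pos [ 0.4292 -0.1717  0.1874] t 39.275
```

View pics/w7.png

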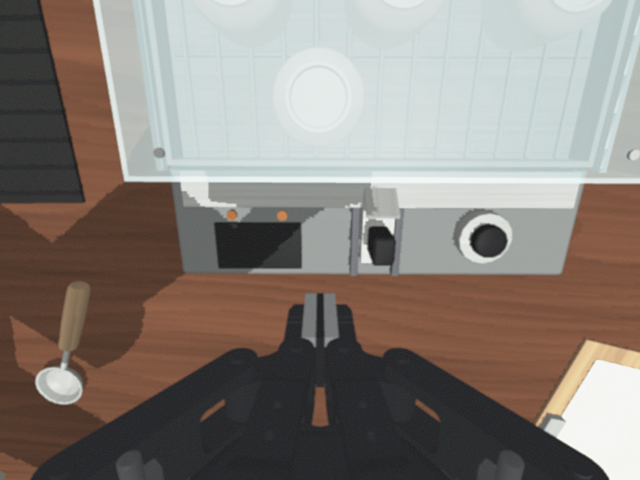

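The catch nose sits over the lip at (381,203) and the hood is shut. Next is the button.

Emit:
{"api": "move_arm", "payload": {"series": "-0.2 5 0 0 -1;-0.2 10 0 0 -1;-0.2 13 1 0 -1;-0.2 13 5 0 -1;-0.2 13 8.5 0 -1;-0.2 13 9.8 0 -1;-0.2 13 9.8 0 -1"}}

```text
time_s: 40.15
position: [0.4386, -0.3014, 0.0895]
tool_rot: [[0.996, 0.087, -0.0], [0.087, -0.996, 0.0], [-0.0, -0.001, -1.0]]
ft_force: [0.4, 0.2, 0.1]
grip_width: 0.0001
gripper_force: 0.0
```

```bash
python3 - <<'E'
from lip import *
go(*st(-.095,-.085,.0775),5); print(observe()["ft_force"].round(1))
E
```

```text
go [-0.08  0.    1.2 ] turn -0.01 yaw 4.99 pos [ 0.4386 -0.3014  0.0895] t 40.15
[0.4 0.2 0.1]
```

Emit:
{"api": "move_arm", "payload": {"series": "0 0 0.5 0 -1;0 0 0.8 0 -1;0 0 1 0 -1;0 0 1.2 0 -1;0 0 1.3 0 -1;0 0 1.3 0 -1;0 0 1.3 0 -1"}}

```text
time_s: 41.02
position: [0.439, -0.3018, 0.0779]
tool_rot: [[0.996, 0.087, 0.002], [0.087, -0.996, -0.002], [0.002, 0.002, -1.0]]
ft_force: [-0.9, 2.3, 15.1]
grip_width: 0.0003
gripper_force: 7.0
```

The force reached 15 N at z=0.078, so the button is at its stop. I'll retract and do a final check.

Emit:
{"api": "move_arm", "payload": {"series": "0 0 -1 0 -1;0 0 -4 0 -1;0 0 -9 0 -1;-3 0 -14 0 -1;-6 0 -16 0 -1;-6 0 -16 0 -1;-6 0 -16 0 -1;-6 0 -16 0 -1"}}

```text
time_s: 42.02
position: [0.3791, -0.3062, 0.2355]
tool_rot: [[0.996, 0.088, -0.001], [0.088, -0.996, 0.002], [-0.001, -0.002, -1.0]]
ft_force: [-0.1, -0.2, -0.4]
grip_width: -0.0001
gripper_force: 0.0
```

```bash
python3 - <<'E'
from lip import *
marks(("hood_lip","catch_knob","beaker","tamper","paper_cup"),("side","scene"))
snap("scene","s8")
E
```

```text
side hood_lip [([0.4642, -0.2091, 0.075], 0.67)]
side catch_knob [([0.4294, -0.2198, 0.0941], 0.62)]
side beaker [([0.5936, 0.2286, 0.0047], 0.83)]
side tamper [([0.5604, -0.4772, 0.0014], 0.57)]
side paper_cup [([0.5249, 0.5456, -0.0009], 0.89)]
scene hood_lip []
scene catch_knob [([0.43, -0.2115, 0.091], 0.67)]
scene beaker [([0.5901, 0.235, 0.0085], 0.92), ([0.4357, -0.3029, 0.0857], 0.67)]
scene tamper [([0.5626, -0.4782, 0.0029], 0.6)]
scene paper_cup [([0.43, -0.2123, 0.0929], 0.64), ([0.5247, 0.5431, -0.0018], 0.55)]
```

View pics/s8.png

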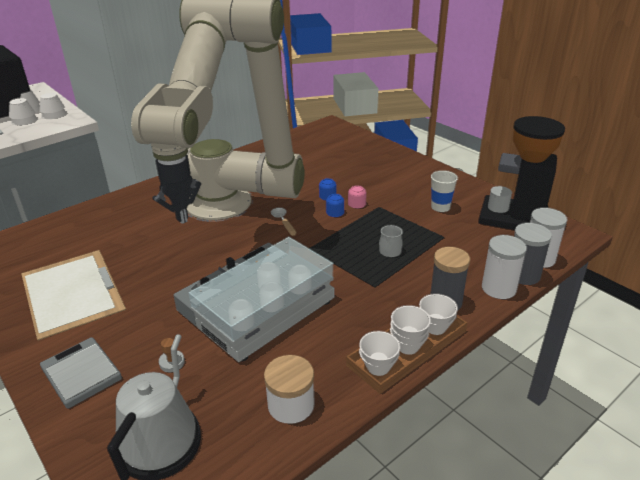

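The hood is shut at about (260,290) with the four cups inside. Only the beaker at (391,240) is left on the mat, and the bystanders have not moved.

```bash
python3 -c "
from rig import order
print(order.close_job())"
```

```text
the job is handed in; nothing more can be done
None
```

The job is handed in: all four cups stand upside down on the rack, the hood is shut under the catch, the start button was pressed to its stop, and the beaker and the other things were left where they were.

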